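# Set the cake frames on their boards

### The job

Get the bench ready for filling small mousse cakes: stand each of the four steel cake frames upright on the gold board of the same shape and matching size, centred and lined up with it so that a rim of board shows all round. Leave the plated cake and the jar where they are.

Things in the scene. Friction and masses are not known exactly. Their poses are not given: they have to be found in the camera images.
- frame_large_round: Loose stainless-steel cake frame, an open band with no top or bottom, 45 mm tall, wall 3 mm, 0.06 to 0.21 kg, standing upright on the table: round ring, 64 mm outer diameter. Origin: centre of the underside, z up.
- frame_small_round: Loose stainless-steel cake frame, an open band with no top or bottom, 45 mm tall, wall 3 mm, 0.06 to 0.21 kg, standing upright on the table: round ring, 46 mm outer diameter. Origin: centre of the underside, z up.
- frame_square: Loose stainless-steel cake frame, an open band with no top or bottom, 45 mm tall, wall 3 mm, 0.06 to 0.21 kg, standing upright on the table: square, 56 x 56 mm outside; x and y run square to its sides. Origin: centre of the underside, z up.
- frame_oblong: Loose stainless-steel cake frame, an open band with no top or bottom, 45 mm tall, wall 3 mm, 0.06 to 0.21 kg, standing upright on the table: rectangle, 92 mm long (x) by 42 mm wide (y) outside. Origin: centre of the underside, z up.
- board_large_round: Flat plain gold cake board, 4 mm thick, lying fixed on the table (it does not slide): round, 88 mm diameter, for the 64 mm ring. Origin: centre of the underside, z up.
- board_small_round: Flat plain gold cake board, 4 mm thick, lying fixed on the table (it does not slide): round, 70 mm diameter, for the 46 mm ring. Origin: centre of the underside, z up.
- board_square: Flat plain gold cake board, 4 mm thick, lying fixed on the table (it does not slide): square, 80 x 80 mm, for the square frame; x and y run square to its sides. Origin: centre of the underside, z up.
- board_oblong: Flat plain gold cake board, 4 mm thick, lying fixed on the table (it does not slide): rectangle, 116 mm (x) by 66 mm (y), for the oblong frame. Origin: centre of the underside, z up.
- plated_cake: Bystander: a finished round cake, 90 mm across, on a blue-green plate 150 mm across; about 70 mm tall in all, loose, about 0.7 kg, beside the work to the robot's right. Origin: centre of the underside, z up.
- nut_jar: Bystander: closed amber glass jar with a pale lid, 70 mm across and 95 mm tall, loose, about 0.4 kg, beside the work to the robot's left. Origin: centre of the underside, z up.
There are look-alikes about, which are no part of the job. What is shaped like the board_large_round but blue is not meant.

How it is judged:
By the outcome, as a careful person would: the job done as asked, in the order asked, and still so for the second after the job is handed in, with the robot touching nothing.
It also fails if it takes over 104 s, if anything falls off the work surface, if the arm or the gripper's body presses on something with over 40 N, if the wrist force passes 120 N, or if a joint passes its speed limit or range.

### The arm

A 7-joint arm with a two-finger parallel gripper is mounted at the origin on the work surface. World frame = base frame: x ahead of the robot, y to its left, z up, the work surface at z = 0. Lengths are in mm, angles in rad, forces in N, time in s.
With the tool pointing down it reaches from about 400 to 900 mm from the base axis. Payload 5.6 kg.
Tool frame: the origin (TCP) lies midway between the tips of the shut fingers; the grasp point (between the pads) lies 19 mm behind it; x points along the fingers, y is the direction in which the jaws open and shut, and the axes are right-handed (so a half turn about x gives the same grasp; the last joint's range is limited). The gripper opens to 92 mm and grips with 3 to 60 N. Pads are 20 mm wide; open, the fingers measure 128 mm over their backs; the gripper's body (75 mm by 189 mm) begins 69 mm behind the grasp point.
Start: joints at [1.216, 0.468, -0.012, 1.603, 0.006, 1.071, -0.056], TCP at [199.36, -618.681, 190.592] pointing down, gripper open.
Joint ranges: [-2.53, 2.53], [-0.31, 2.02], [-1.57, 1.55], [0.28, 2.44], [-1.29, 4.43], [0.15, 1.84], [-2.92, 2.92]. Speed limits (rad/s): [2.57, 2.57, 3.14, 3.14, 3.14, 3.14, 3.14].

### API

Orientations are given as a rotation vector (axis times angle).
In Python, from cell import robot, grip, kin, viewer gives the robot as it stands. Calls block until the motion is done:
- robot.movep(position, orientation): joint-space move of the TCP to a pose.
- robot.servo_line(position, feed=150, rotation=None): straight line of the TCP; rotation=None keeps the orientation; feed is the mean speed in mm/s.
- robot.goto_joints(angles): joint-space move.
- grip(opening, newtons=None): opening from 0.0 (shut) to 1.0 (fully open); newtons is the grip in N (None keeps the last); returns when the fingers have stopped.
- robot.hold(seconds).
- kin.ik(position, orientation): joint angles nearest the present ones, or None.
- robot.observe(): the state.
- viewer.read_camera(name): name is "side" or "top"; returns the picture (420x560x3 uint8, red, green, blue); there is no depth.
- viewer.camera_info(name): a dict with "camera_matrix" (3x3 intrinsics, pixels), "R" (3x3) and "t" (3): a world point X has camera coordinates R X + t. Camera axes: x right, y down, z forward; pixel columns grow to the right and rows downward; lengths in mm; the calibration is good to about 2 mm. A picture is of the moment at which its call begins. camera_info takes no time and is no camera call.
A pose or a line that the arm cannot do raises robot.IKError and nothing moves.
- robot.job_done(): hands the job in, once; it reports no verdict.
Trained networks look in the newest picture that a camera, given by its name, has taken for a name from the list of things; names that differ only in an ending like _2 or _b are one class to them, and where a whole thing is asked for, a point or a joint stands for the part that bears it (a point fixed in the world has none). Each returns a list of dicts, best first, with "confidence" (0 to 1); they miss things now and then, are a little off and sometimes report something else, mostly with a low value. They report only what shows in the picture. A call takes as long as a camera call. They do not tell look-alikes from the thing itself.
- viewer.silhouettes(name, camera): "mask" (420x560 bool, what is visible of it).
- viewer.pinpoint(name, camera): "at" ([x, y, z] in mm, in the coordinates of the camera as it stood for that picture, good to about 4 mm: a listed point, or the origin of a listed thing).
The state is a dict: "t": time; "joints": joint angles; "joint_velocities": joint speeds; "joint_torque": joint torques, N m; "tcp_pos": TCP position; "tcp_rot": TCP orientation; "contact_force": force on the tool from outside, world axes, zero at the start; "wrist_torque": the same for the moment, N m; "grip_width": opening from 0.0 (shut) to 1.0 (fully open).
Only numpy, scipy, OpenCV 4.12 (cv2) and the standard library are available. Lean on these libraries where they do the work, as an engineer would, in place of code of your own. Each camera call takes 0.05 s, during which the arm holds its last target. There are 200 camera calls.

## Working session

There is one attempt and no reset: what is moved stays moved. The work goes in short steps, each a Python script; the robot and the scene stay as the last script left them, time stands still between calls to the robot, and variables do not carry over. Pictures are saved under pics/ and viewed, about 12 in all and at most 16, crops included, and the job is handed in when it is done.

```bash
ls; mkdir -p pics
python3 - <<'E'
from cell import robot, grip, kin, viewer
import cv2
for c in("top","side"):
    im=viewer.read_camera(c); cv2.imwrite(f"pics/{c}0.png",im[:,:,::-1])
    i=viewer.camera_info(c); print(c,i["camera_matrix"],i["R"],i["t"])
o=robot.observe(); print(o["t"],o["tcp_rot"],o["tcp_pos"],o["grip_width"])
E
```

```text
pics
top [[450.53190247   0.         282.59569625]
 [  0.         450.53190247 207.73906905]
 [  0.           0.           1.        ]] [[-0.0036873  -0.9997918   0.02006911]
 [-0.99532921  0.0017333  -0.09652331]
 [ 0.09646843 -0.02033128 -0.99512837]] [ -11.9457148   515.3796747  1318.89046664]
side [[538.75199766   0.         282.43740595]
 [  0.         538.75199766 200.13469266]
 [  0.           0.           1.        ]] [[-0.99259283 -0.12139139 -0.0048592 ]
 [-0.06837949  0.59129091 -0.80355417]
 [ 0.10041776 -0.79726984 -0.5952118 ]] [ 531.12645765   55.25668574 1379.96924862]
0.1 [ 2.05350971  0.32433007 -2.05430992] [ 199.13772769 -618.15582244  189.75901148] 1.0016058397885477
```

View pics/top0.png

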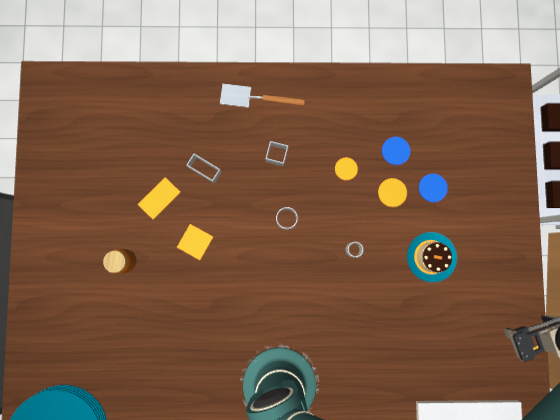

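View pics/side0.png

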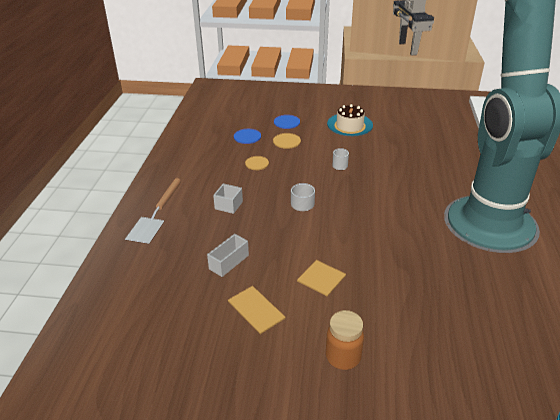

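```bash
cat > h.py <<'E'
from cell import robot, grip, kin, viewer
import numpy as np, cv2
from scipy.optimize import minimize
from scipy.spatial.transform import Rotation as Rn
C={c:viewer.camera_info(c) for c in("top","side")}
DIM={"large_round":(64,64,88,88),"small_round":(46,46,70,70),"square":(56,56,80,80),"oblong":(92,42,116,66)}
def proj(c,P):
    i=C[c]; q=(np.asarray(P,float)@np.array(i["R"]).T+i["t"])@np.array(i["camera_matrix"]).T
    return q[:,:2]/q[:,2:]
def ray(c,uv,z):
    i=C[c]; R=np.array(i["R"]); d=R.T@np.linalg.solve(i["camera_matrix"],[*uv,1]); o=-R.T@i["t"]
    return o+d*(z-o[2])/d[2]
def outline(name,p,z0=0):
    k,s=name.split("_",1); L,W=DIM[s][:2] if k=="frame" else DIM[s][2:]; h=45 if k=="frame" else 4
    if "round" in s:
        a=np.linspace(0,2*np.pi,48,endpoint=False); q=np.c_[np.cos(a),np.sin(a)]*L/2
    else:
        q=np.array([[1,1],[-1,1],[-1,-1],[1,-1]])*[L/2,W/2]; c,s_=np.cos(p[2]),np.sin(p[2]); q=q@[[c,s_],[-s_,c]]
    q=q+p[:2]
    return np.r_[np.c_[q,np.full(len(q),z0)],np.c_[q,np.full(len(q),z0+h)]]
def hull(m):  # true-area hull: pixel centres grown by half a pixel
    pts=np.argwhere(m)[:,::-1].astype(np.float32)
    pts=np.concatenate([pts+d for d in np.float32([[.3,.3],[-.3,.3],[.3,-.3],[-.3,-.3]])])
    return cv2.convexHull(pts.astype(np.float32))
def fit(name,masks,z0=0):
    """masks: {cam: bool mask}; pose (x,y,yaw) minimising hull XOR"""
    H={c:hull(m) for c,m in masks.items()}
    def cost(p):
        e=0
        for c,h in H.items():
            g=cv2.convexHull(proj(c,outline(name,p,z0)).astype(np.float32))
            a,b=cv2.contourArea(h),cv2.contourArea(g); i=cv2.intersectConvexConvex(h,g)[0]
            e+=(a+b-2*i)/a
        return e
    c=list(H)[0]; x0=ray(c,H[c].reshape(-1,2).mean(0),z0+(22 if "frame" in name else 4))[:2]
    best=min((minimize(cost,[*x0,y],method="Nelder-Mead",options=dict(initial_simplex=np.array([[*x0,y]]*4)+np.r_[[[0,0,0]],np.diag([8,8,.25])],xatol=.02,fatol=1e-4,maxiter=400)) for y in (np.arange(4)*np.pi/4 if "round" not in name else [0])),key=lambda r:r.fun)
    return best.x,best.fun
def gold(im):
    h=cv2.cvtColor(im,cv2.COLOR_RGB2HSV); return (h[...,0]>15)&(h[...,0]<35)&(h[...,1]>110)&(h[...,2]>140)
def rot(a):
    x=np.array([0,0,-1.]); y=np.array([np.cos(a),np.sin(a),0]); return Rn.from_matrix(np.c_[x,y,np.cross(x,y)]).as_rotvec()
E
python3 - <<'E'
from h import *
im={c:viewer.read_camera(c) for c in C}; G={c:gold(im[c]) for c in C}; out={}
for s in DIM:
  for k in("frame","board"):
    n=f"{k}_{s}"; best={}
    for c in C:
        r=viewer.silhouettes(n,c)
        for d in r[:4]:
            m=d["mask"]; 
            cc=np.argwhere(m).mean(0)[::-1].round(1) if m.any() else None
            print(n,c,round(d["confidence"],2),cc,m.sum(),"gold",round(G[c][m].mean(),2), "rgb",im[c][m].mean(0).round())
            if c not in best and (k=="frame" or im[c][m].mean(0)[0]>im[c][m].mean(0)[2]): best[c]=m
    for cams in (["top"],["side"],["top","side"]):
        if all(c in best for c in cams):
            p,f=fit(n,{c:best[c] for c in cams}); print("  fit",cams,p.round(2),round(f,3)); out[n]=p
np.save("poses.npy",out,allow_pickle=True); print(robot.observe()["t"])
E
```

```text
frame_large_round top 0.55 [286.9 213. ] 55 gold 0.0 rgb [160. 159. 158.]
frame_large_round side 0.74 [344.7 340.4] 1935 gold 0.0 rgb [164. 124.  84.]
frame_large_round side 0.58 [302.5 197.1] 589 gold 0.0 rgb [161. 160. 158.]
  fit ['top'] [ 4.8572e+02 -2.3380e+01  1.2000e-01] 0.194
  fit ['side'] [ 3.5975e+02  4.6087e+02 -1.8000e-01] 0.379
  fit ['top', 'side'] [ 4.8575e+02 -2.3540e+01  1.4000e-01] 1.498
board_large_round top 0.95 [432.4 187.1] 651 gold 0.0 rgb [ 47. 121. 236.]
board_large_round top 0.89 [392.2 191.8] 626 gold 1.0 rgb [248. 198.  53.]
board_large_round top 0.61 [395.5 150.3] 634 gold 0.0 rgb [ 47. 122. 238.]
board_large_round side 0.79 [286.2 122. ] 308 gold 0.0 rgb [ 64. 105. 182.]
board_large_round side 0.58 [246.3 136.4] 304 gold 0.0 rgb [ 61. 108. 191.]
board_large_round side 0.57 [286.5 140.8] 335 gold 0.98 rgb [199. 159.  89.]
board_large_round side 0.34 [321.2 277.8] 978 gold 0.97 rgb [196. 156.  88.]
  fit ['top'] [ 5.6675e+02 -3.4930e+02  7.0000e-02] 0.045
  fit ['side'] [ 5.6421e+02 -3.4438e+02  1.3000e-01] 0.024
  fit ['top', 'side'] [ 5.6454e+02 -3.4628
[... 1018 characters left out ...]
it ['top'] [416.03 251.17   1.06] 0.033
  fit ['side'] [415.98 252.24   1.04] 0.048
  fit ['top', 'side'] [415.82 251.19  -0.52] 0.089
frame_oblong top 0.76 [203.4 166.3] 232 gold 0.0 rgb [140. 136. 134.]
frame_oblong side 0.95 [227.9 255.1] 1052 gold 0.0 rgb [146. 145. 142.]
  fit ['top'] [636.62 222.77   1.02] 0.063
  fit ['side'] [633.94 225.93   1.03] 0.038
  fit ['top', 'side'] [635.58 223.19   1.  ] 0.148
board_oblong top 0.57 [158.2 197.7] 868 gold 0.99 rgb [247. 200.  59.]
board_oblong side 0.62 [256.3 309.8] 1370 gold 0.98 rgb [197. 157.  88.]
  fit ['top'] [549.21 361.94   2.38] 0.058
  fit ['side'] [547.19 363.81  -0.77] 0.051
  fit ['top', 'side'] [548.33 362.5   -0.76] 0.114
1.0
```

```bash
cat >> h.py <<'E'
def steel(im):
    h=cv2.cvtColor(im,cv2.COLOR_RGB2HSV); return (h[...,1]<75)&(h[...,2]>60)
def measure(name,guess,z0=0,cams=("top","side"),im=None):
    """fit from colour segmentation near guess -> {cam: pose}, joint pose"""
    ms={};r={}
    for c in cams:
        I=im[c] if im else viewer.read_camera(c)
        m=(gold if "board" in name else steel)(I)
        roi=np.zeros(m.shape,np.uint8); q=outline(name,guess,z0); q[:,:2]+=(q[:,:2]-guess[:2])*.35
        cv2.fillConvexPoly(roi,cv2.convexHull(proj(c,q).astype(np.float32)).astype(int),1)
        ms[c]=m&(roi>0); r[c]=fit(name,{c:ms[c]},z0)
    if len(cams)>1: r["both"]=fit(name,ms,z0)
    return r
E
python3 - <<'E'
from h import *
P=np.load("poses.npy",allow_pickle=True).item(); P["frame_small_round"]=np.array([391,-222,0]); P["frame_large_round"]=np.array([487,-23,0.]); P["frame_square"]=np.array([681,5,-.25])
im={c:viewer.read_camera(c) for c in C}
for n in P:
    r=measure(n,P[n],im=im)
    print(n,*[(k,v[0].round(2).tolist(),round(v[1],3)) for k,v in r.items()]); P[n]=r["both"][0]
np.save("poses.npy",P,allow_pickle=True)
E
```

```text
frame_large_round ('top', [484.58, -24.35, -0.03], np.float64(0.038)) ('side', [484.24, -23.6, 0.04], np.float64(0.038)) ('both', [484.43, -24.15, 0.14], np.float64(0.079))
board_large_round ('top', [565.45, -348.78, -0.08], np.float64(0.044)) ('side', [564.79, -348.6, 0.13], np.float64(0.056)) ('both', [564.9, -348.67, -0.05], np.float64(0.101))
frame_small_round ('top', [391.95, -225.25, -0.09], np.float64(0.06)) ('side', [391.72, -224.11, 0.0], np.float64(0.051)) ('both', [391.67, -224.64, 0.05], np.float64(0.112))
board_small_round ('top', [638.38, -208.84, -0.02], np.float64(0.065)) ('side', [638.57, -207.47, 0.08], np.float64(0.046)) ('both', [638.35, -208.08, 0.02], np.float64(0.118))
frame_square ('top', [681.36, 4.26, -0.28], np.float64(0.07)) ('side', [680.47, 7.0, -0.32], np.float64(0.071)) ('both', [681.0, 4.61, 1.27], np.float64(0.146))
board_square ('top', [416.08, 250.85, -0.48], np.float64(0.085)) ('side', [416.16, 252.37, -0.5], np.float64(0.055)) ('both', [415.81, 251.59, 1.07], np.float64(0.142))
frame_oblong ('top', [636.6, 223.53, 1.06], np.float64(0.083)) ('side', [635.32, 224.35, 4.13], np.float64(0.076)) ('both', [635.77, 224.24, 1.03], np.float64(0.169))
board_oblong ('top', [547.9, 359.89, 2.38], np.float64(0.064)) ('side', [548.01, 362.18, 2.38], np.float64(0.039)) ('both', [548.02, 361.88, 2.38], np.float64(0.104))
```

```bash
cat >> h.py <<'E'
import itertools
P=np.load("poses.npy",allow_pickle=True).item()
HOV=125
def st(tag):
    o=robot.observe(); print(tag,"t",round(o["t"],2),"tcp",np.round(o["tcp_pos"],1),"F",np.round(o["contact_force"],1),"w",round(o["grip_width"]*92,1),flush=True); return o
def plan(s):
    f,b=P["frame_"+s],P["board_"+s]; q0=np.array(robot.observe()["joints"]); best=None
    if "round" in s: A=B=np.arange(0,2*np.pi,np.pi/12)
    elif s=="square": A=f[2]+np.arange(4)*np.pi/2; B=b[2]+np.arange(4)*np.pi/2
    else: A=f[2]+np.pi/2+np.arange(2)*np.pi; B=b[2]+np.pi/2+np.arange(2)*np.pi
    def iks(p,L): return [(a,np.array(q)) for a in L for q in [kin.ik([p[0],p[1],HOV],rot(a))] if q is not None and kin.ik([p[0],p[1],12],rot(a)) is not None]
    for (a,qa),(c,qc) in itertools.product(iks(f,A),iks(b,B)):
        k=np.abs(qa-q0).max()+np.abs(qc-qa).max()+.05*(abs(qa[6])+abs(qc[6]))
        if best is None or k<best[0]: best=(k,a,c,qa,qc)
    return best
def pick_place(s,off=(0,0)):
    f,b=P["frame_"+s],P["board_"+s]; k,a,c,qa,qc=plan(s); print("plan",round(k,2),round(a,2),round(c,2))
    grip(1.0); robot.movep([f[0],f[1],HOV],rot(a)); st("over")
    robot.servo_line([f[0],f[1],12],feed=120); grip(0,20); o=st("gripped")
    exp=DIM[s][1]
    if abs(o["grip_width"]*92-exp)>5: print("BAD GRIP"); return
    robot.servo_line([f[0],f[1],HOV],feed=150); st("lifted")
    robot.movep([b[0]+off[0],b[1]+off[1],HOV],rot(c)); st("over board")
    robot.servo_line([b[0]+off[0],b[1]+off[1],30],feed=150); robot.servo_line([b[0]+off[0],b[1]+off[1],16.5],feed=40); st("down")
    grip(min(1,(exp+22)/92)); robot.servo_line([b[0]+off[0],b[1]+off[1],HOV],feed=150); st("up")
def check(s,cams=("top","side")):
    r=measure("frame_"+s,P["board_"+s],z0=4,cams=cams)
    print(s,*[(k,(v[0]-P["board_"+s]).round(2).tolist(),round(v[1],3)) for k,v in r.items()])
E
python3 - <<'E'
from h import *
pick_place("small_round")
im={c:viewer.read_camera(c) for c in C}
cv2.imwrite("pics/a.png",np.hstack([cv2.resize(im["top"][120:270,280:480],(400,300)),cv2.resize(im["side"][80:230,200:400],(400,300))])[:,:,::-1])
E
```

```text
plan 1.04 6.02 0.0
over t 2.94 tcp [ 391.7 -226.1  125.2] F [-0.1 -0.5 -0.3] w 92.1
gripped t 4.81 tcp [ 391.8 -224.7   12. ] F [ 0.3 -0.5  0.4] w 45.6
lifted t 5.71 tcp [ 391.  -224.4  124.3] F [-0.1  0.1 -1.6] w 45.8
over board t 6.68 tcp [ 636.9 -208.5  124. ] F [-1.1 -0.  -1.6] w 45.5
down t 7.95 tcp [ 638.2 -208.    16.3] F [ 0.3 -0.8 -0.6] w 45.5
up t 9.33 tcp [ 637.6 -208.1  124. ] F [-0.5  0.2 -0.5] w 68.1
```

View pics/a.png

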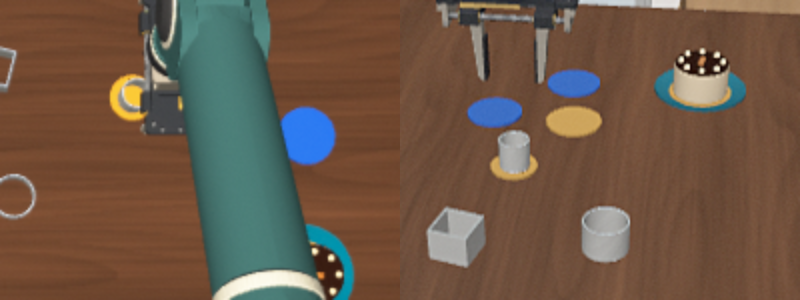

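The small ring stands on its gold board (right half of the picture, about (513,155)). I'll do the others next.

```bash
sed -i 's/; st("down")/; robot.hold(.3); st("down")/; s/; grip(0,20)/; robot.hold(.2); grip(0,20)/' h.py
python3 - <<'E'
from h import *
for s in ("large_round","square","oblong"): pick_place(s)
P0=robot.observe()["joints"]
robot.movep([500,0,250],rot(0))
check("small_round");check("oblong");check("large_round",("side",));check("square",("side",))
im={c:viewer.read_camera(c) for c in C}
cv2.imwrite("pics/b.png",np.hstack([cv2.resize(im["top"][100:300,100:460],(540,300)),]*1)[:,:,::-1])
cv2.imwrite("pics/c.png",cv2.resize(im["side"][80:400,180:420],(600,800))[:600,:,::-1])
cv2.imwrite("pics/d.png",im["side"][:,:,::-1]); st("end")
E
```

```text
plan 0.88 0.26 6.02
over t 10.92 tcp [485.9 -25.2 125.4] F [ 0.1 -1.5 -0.6] w 91.9
gripped t 12.76 tcp [484.6 -24.1  12.1] F [0.2 0.4 0.9] w 63.0
lifted t 13.66 tcp [483.7 -24.3 124.2] F [ 0.4  0.9 -2.7] w 63.3
over board t 14.93 tcp [ 565.6 -345.9  125. ] F [-0.1  0.3 -1.2] w 63.3
down t 16.49 tcp [ 564.9 -348.6   16.5] F [-1.1  1.1 -0.3] w 63.1
up t 17.88 tcp [ 564.1 -348.4  124. ] F [ 0.9  0.8 -0.3] w 86.0
plan 1.28 5.98 1.07
over t 19.57 tcp [681.    2.1 124.8] F [-0.1 -1.2 -0.3] w 91.6
gripped t 21.5 tcp [681.    4.6  12. ] F [-0.4 -0.4  0.7] w 56.0
lifted t 22.4 tcp [680.2   4.4 123.9] F [-0.2  0.5 -1.8] w 56.2
over board t 23.76 tcp [417.1 251.  124.9] F [ 0.1 -0.4 -2. ] w 55.9
down t 25.33 tcp [415.8 251.6  16.6] F [-0.  -0.2 -1.7] w 56.1
up t 26.71 tcp [415.4 251.  124.3] F [0.5 0.3 0.6] w 78.2
plan 2.2 5.74 7.09
over t 28.23 tcp [634.8 224.8 124.7] F [ 0.1 -0.2 -0.2] w 91.9
gripped t 30.32 tcp [635.8 224.2  12. ] F [ 0.7  0.2 -0.5] w 41.8
lifted t 31.23 tcp [635.  223.7 123.9] F [ 0.1 -0.5 -1.8] w 41.9
over board t 32.12 tcp [548.6 360.5 124. ] F [ 0.2 -0.8 -2. ] w 41.6
down t 33.68 tcp [548.  361.9  16.5] F [ 0.3 -0.7 -1.3] w 41.7
up t 35.07 tcp [547.6 361.2 124.1] F [-1.2  0.2 -0.8] w 64.2
small_round ('top', [-0.77, -0.2, 0.03], np.float64(0.076)) ('side', [-0.63, -1.26, 0.07], np.float64(0.08)) ('both', [-0.8, -0.35, 0.08], np.float64(0.158))
oblong ('top', [-0.33, 0.26, -3.15], np.float64(0.024)) ('side', [-1.03, -0.32, -0.01], np.float64(0.055)) ('both', [-0.7, 0.26, -0.0], np.float64(0.086))
large_round ('side', [-0.68, -0.15, -0.07], np.float64(0.113))
square ('side', [-3.0, 1.03, 0.03], np.float64(0.06))
end t 36.9 tcp [5.000e+02 3.000e-01 2.498e+02] F [-0.2  0.5  0. ] w 63.7
```

View pics/b.png

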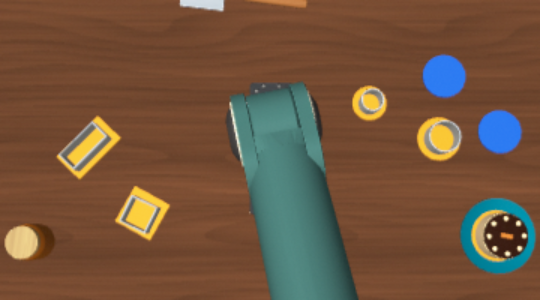

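View pics/d.png

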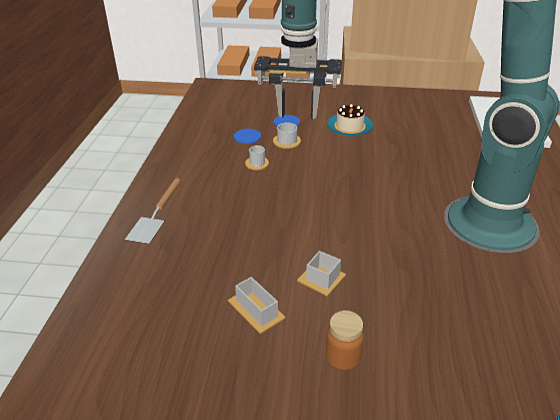

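The pictures show all four frames upright on their gold boards, and the cake and jar are where they were. The square frame reads about 3 mm off from the side camera, so I'll check it from the top.

Run:
```python
from h import *
for s in DIM: check(s)
im=viewer.read_camera("top"); I=[]
for s in DIM:
    u,v=proj("top",[[*P["board_"+s][:2],4]])[0].astype(int); I.append(cv2.resize(im[v-25:v+25,u-25:u+25],(200,200),interpolation=cv2.INTER_CUBIC))
cv2.imwrite("pics/e.png",np.hstack(I)[:,:,::-1])
```

```text
large_round ('top', [0.18, -1.81, 0.13], np.float64(0.032)) ('side', [-0.68, -0.15, -0.07], np.float64(0.113)) ('both', [-0.02, -1.71, 0.11], np.float64(0.15))
small_round ('top', [-0.77, -0.2, 0.03], np.float64(0.076)) ('side', [-0.63, -1.26, 0.07], np.float64(0.08)) ('both', [-0.8, -0.35, 0.08], np.float64(0.158))
square ('top', [-2.98, -0.18, 0.04], np.float64(0.025)) ('side', [-2.98, 1.08, 0.03], np.float64(0.06)) ('both', [-2.97, -0.17, 0.04], np.float64(0.087))
oblong ('top', [-0.33, 0.26, -3.15], np.float64(0.024)) ('side', [-1.03, -0.32, -0.01], np.float64(0.055)) ('both', [-0.7, 0.26, -0.0], np.float64(0.086))
```

View pics/e.png

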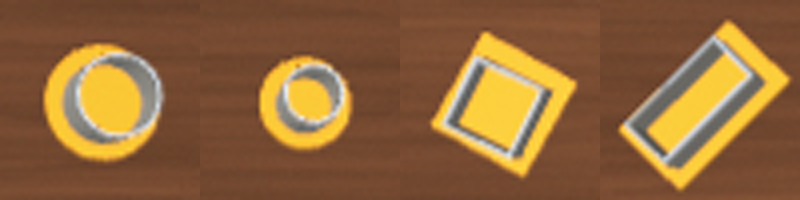

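The two cameras agree that the square frame is about 3 mm short in x. I'll mend it with a gentle squeeze across the other pair of sides and a small slide.

Run:
```python
from h import *
b=P["board_square"]; a=min((b[2]-np.pi/2,b[2]+np.pi/2),key=lambda a:np.abs(np.array(kin.ik([b[0],b[1],HOV],rot(a)))-robot.observe()["joints"]).max())
u=np.array([np.cos(b[2]),np.sin(b[2])]); s=b[:2]-1.4*u
grip(1.0); robot.movep([*s,HOV],rot(a)); robot.servo_line([*s,17],feed=100); robot.hold(.2); grip(0,12); st("grip")
robot.servo_line([*b[:2],17.5],feed=20); robot.hold(.3); st("slid")
grip(.85); robot.servo_line([*b[:2],HOV],feed=150); robot.movep([500,0,250],rot(0)); robot.hold(.5)
for q in DIM: check(q)
im=viewer.read_camera("side"); cv2.imwrite("pics/f.png",im[:,:,::-1]); st("end")
```

```text
grip t 41.12 tcp [415.  250.5  17. ] F [-0.2  0.5 -0.2] w 56.5
slid t 41.67 tcp [415.8 251.5  17.4] F [ 0.7  0.1 -1.7] w 56.2
large_round ('top', [0.22, -1.73, 0.1], np.float64(0.033)) ('side', [-0.68, -0.15, -0.07], np.float64(0.113)) ('both', [0.02, -1.62, 0.14], np.float64(0.151))
small_round ('top', [-0.77, -0.2, 0.03], np.float64(0.076)) ('side', [-0.63, -1.26, 0.07], np.float64(0.08)) ('both', [-0.8, -0.35, 0.08], np.float64(0.158))
square ('top', [-0.25, -0.34, 0.04], np.float64(0.022)) ('side', [-0.77, 1.28, 0.03], np.float64(0.058)) ('both', [-0.35, -0.39, -1.52], np.float64(0.084))
oblong ('top', [-0.33, 0.26, -3.15], np.float64(0.024)) ('side', [-1.02, -0.35, -0.01], np.float64(0.055)) ('both', [-0.7, 0.26, -0.0], np.float64(0.086))
end t 45.12 tcp [500.  -0. 250.] F [-0.4 -0.3  0.4] w 78.2
```

View pics/f.png

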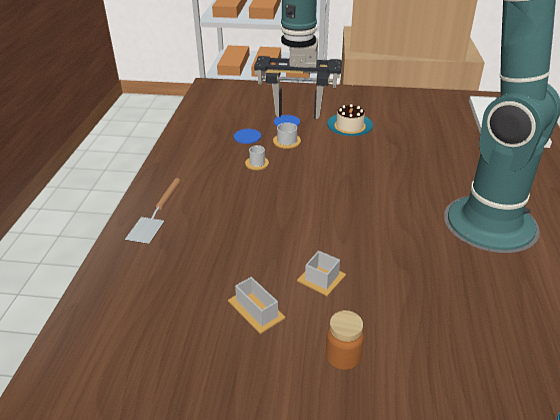

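```bash
python3 -c "
from cell import robot
robot.job_done()"
```

```text
the job is handed in; nothing more can be done
```

All four frames are upright on their matching gold boards, with the rim of board visible all round, and the job is handed in. The robot's clock read about 45 s at the last check, with the gripper clear of everything.

I gripped each frame from outside and set it down on its board. The square frame then read about 3 mm off in x on both cameras, so I squeezed and slid it back to centre. I never touched the cake or the jar, and both look unmoved in the last side picture.

Last checks, as offset from the board centre (both cameras fitted together):

| Frame | Offset |
|---|---|
| Small round | about 0.9 mm |
| Oblong | about 0.8 mm, lined up to within 0.01 rad |
| Square | about 0.5 mm |
| Large round | about 1.6 mm |

**Where checks disagreed:**
- **Large round:** the top camera reads it 1.7 mm off in y, the side camera only 0.15 mm.
- **Square, position:** the cameras differ by about 1.6 mm in y.
- **Square, angle:** both cameras read it 0.03–0.04 rad (about 2°) off its board. It was gripped at the measured board angle, so this may be measurement noise, and I left it.

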